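Load the red-handled tray into the holding rack

ROBOT

A 7-joint arm with a two-finger parallel gripper is mounted at the origin on the work surface. World frame = base frame: x ahead of the robot, y to its left, z up, the work surface at z = 0. Lengths are in mm, angles in rad, forces in N, time in s.
With the tool pointing down it reaches from about 400 to 850 mm from the base axis. Payload 4.5 kg.
Tool frame: the origin (TCP) lies on the centre line of the jaws, within the pads' length; the fingertips stand 19 mm ahead of it and the grasp point (between the pads) is the TCP; z points along the fingers, y is the line along which they close (so a half turn about z gives the same grasp; the last joint's range is limited). The gripper opens to 88 mm and grips with 3 to 60 N. Pads are 18 mm wide; open, the fingers measure 123 mm over their backs; the gripper's body (75 mm by 187 mm) begins 45 mm behind the grasp point.
Start: joints at [-1.239, 0.689, -0.195, 1.565, 0.157, 0.902, -0.215], TCP at [183.366, 597.521, 224.743] pointing down, gripper open.
Joint ranges: [-3.01, 3.01], [-0.46, 2.08], [-1.47, 1.51], [0.13, 2.56], [-1, 4.14], [0.04, 2.09], [-2.66, 2.66]. Speed limits (rad/s): [2.57, 2.57, 3.14, 3.14, 3.14, 3.14, 3.14].

INTERFACE

Orientations are given as a rotation vector (axis times angle).
In Python, from bench import arm gives the robot as it stands.
- The arm moves only by the shell command python3 -m handwheel 'ROWS' [FORCE]. ROWS is JSON, a list of rows, each a list of 7 numbers: the shift along the tool's x, y, z in cm, then the turn, a rotation vector about the tool's x, y, z in rad, then the closure, from 0 (fully open) to 1 (shut). In form: [[tx, ty, tz, ax, ay, az, grip], ...]. A call has 1 to 5 rows; each row is the pose to reach, as a shift and turn from the pose commanded when the call began, along the tool's axes at that moment; what a row does not reach only later rows make up. A row lasts 1/8 s, in which the tool goes at most 62.5 mm and 10.7 degrees, less where a joint would pass 70% of its speed; a pose out of reach is approached as far as the arm can. A call with a gripper value outside its range is refused whole. The fingers move at their own pace and stop on an object; FORCE is the grip in N (left out, the last holds). Time passes only in rows, so rows that repeat a pose let the fingers close. It gives the time, the measured TCP pose, the force, the opening and the grip force at its end, in the units of the state.
- arm.state(): the state, without advancing time (a new reading comes with each control period).
- arm.grab_frame(name): name is "side" or "top" or "wrist"; returns a dict with "color" (384x512x3 uint8, red, green, blue), "range_z" (384x512 float32, mm along the optical axis (not along the pixel's ray), 0 where there is no reading), "intrinsics" (3x3 intrinsics, pixels), "rvec" (rotation vector, rad) and "tvec" (3), from world to camera coordinates, as OpenCV has them; the wrist camera has in their place "T_tool_cam" (4x4, takes a point from camera to tool coordinates, whose origin is the TCP and whose axes are the flange's). Camera axes: x right, y down, z forward; pixel columns grow to the right and rows downward; lengths in mm; the calibration is good to about 2 mm. A picture is of the moment at which its call begins: read the wrist's pose just before it.
- arm.job_done(): hands the job in; it is judged then, once.
Trained networks look in a picture, given as the dict that the camera call returned (one of the last four; its "shot" number tells which), for a name from the list of things; names that differ only in an ending like _2 or _b are one class to them, and where a whole thing is asked for, a point or a joint stands for the part that bears it (a point fixed in the world has none). Each returns a list of dicts, best first, with "p" (0 to 1); they miss things now and then, are a little off and sometimes report something else, mostly with a low value. They report only what shows in the picture. A call takes as long as a camera call.
- arm.cut_out(thing, picture): "pixels" (384x512 bool, what is visible of it) and "point" ([row, column] as shares, 0 to 1, of the picture: columns of its width, rows of its height, amid what is visible of it).
- arm.tip_of(thing, picture): "point" ([row, column] as shares, 0 to 1, of the picture: columns of its width, rows of its height: a listed point, or the origin of a listed thing).
The state is a dict: "time": time; "qpos": joint angles; "qvel": joint speeds; "effort": joint torques, N m; "ee_pos": TCP position; "tool_rot": TCP orientation; "ft_force": force on the tool from outside, world axes, zero at the start; "ft_torque": the same for the moment, N m; "grip_width": finger opening in mm; "finger_force": force on a finger pad.
Only numpy, scipy, OpenCV 4.12 (cv2) and the standard library are available. Lean on these libraries where they do the work, as an engineer would, in place of code of your own. Each camera call takes 0.05 s, during which the arm holds its last target. There are 200 camera calls.

TASK

First take the sauce bottle that blocks the front of the holding rack and stand it upright, well on the round black mat. Then lift the tray with the red handle out of the blue tub and slide it, from the front, onto the yellow middle pair of rails of the rack until it is fully home, lying level on both rails. Leave the other things where they are, and let go of everything at the end.

Things in the scene. Friction and masses are not known exactly. Their poses are not given: they have to be found in the camera images.
- sauce_cap (a point): Centre of the yellow cap of the brown sauce bottle in front of the rack. Cap: upright cylinder 32 mm in diameter, 35 mm high, at the top. The bottle is 165 mm tall, body 56 mm in diameter up to 100 mm, tapering to 28 mm at 130 mm. This point is on the axis (own z), 147.5 mm above its underside. About 0.3 kg.
- sauce: The sauce bottle itself; origin at the centre of its underside.
- mat: Round black rubber mat, 110 mm in diameter, 3 mm thick, fixed flat on the table. Origin at the centre of its underside.
- red_handle (a point): Centre of the red handle bar of the metal tray to be loaded. Bar: 16 mm thick along the tray's x, 64 mm long along y, 24 mm high, on two 10 mm posts, with an 18 mm gap down to the lid. x is the tray's long side, the way it slides into the rack (either end first). The rim's underside lies 38 mm below this point, the pan's underside 62 mm below.
- red_tray: The tray with the red handle: shallow lidded metal pan, rigid, about 0.4 kg, balanced under its handle. Rim (flange) 176 mm along x, 114 mm along y, 4 mm thick; the pan below it 164 x 80 mm, so each long side overhangs 17 mm to ride on the rails. 74 mm high overall. Origin at the centre of its underside.
- black_handle (a point): Centre of the black handle bar of a second, otherwise identical tray in the tub: to be left alone.
- can: Closed can with a green label, 72 mm in diameter, 110 mm high, standing in the tub: to be left alone. Origin at the centre of its underside. The two trays and the can stand in a row along the tub's y, 123 mm apart, in any order.
- tub: Blue open tub, fixed: 240 mm along own x, 390 mm along own y, 100 mm high, walls and floor 5 mm thick. Origin at the centre of its underside, on the table.
- middle_rails (a point): Midway between the two yellow middle rails, half-way along, at the height of their upper faces. x is the slide-in direction (open front at -x, back at +x), y across, z up. Rails 180 mm long; ledges 16 mm wide, 94 mm apart; outer legs 126 mm apart, 10 mm high. Stop bar at x = +92 mm: a tray fully home has its handle at about x = +4, y = 0, z = +38 mm.
- rack: Metal rack, fixed, with three rail pairs of the same shape, 64 mm apart in height: lowest holds a sheet, middle yellow, top empty. Open upward between the rails. Four 12 mm posts at x +-84 mm, y +-72 mm, end 74 mm above the middle rails: its highest part. Origin at its foot centre, 114 mm below the middle rails; axes as theirs. Its height above the table varies with the start.
- sheet: Flat steel sheet pan, 176 x 114 mm rim, 24 mm high, lying on the lowest rails of the rack: to be left alone. Origin at the centre of its underside.
- shaker: Spice jar with a red label, 52 mm in diameter, 100 mm high, standing on the table between tub and rack: to be left alone. Origin at the centre of its underside.
- mustard: Yellow squeeze bottle with a red cap, 56 mm in diameter, 170 mm high, standing to the right of the rack: to be left alone. Origin at the centre of its underside.
- turner: Turner (spatula) 260 mm long lying on the table behind the tub: to be left alone. Origin at the middle of its underside.

How it is judged:
By the outcome, as a careful person would: the job done as asked, in the order asked, and still so for the second after the job is handed in, with the robot touching nothing.
It also fails if it takes over 66 s, if anything falls off the work surface, if the arm or the gripper's body presses on something with over 40 N, if the wrist force passes 120 N, or if a joint passes its speed limit or range.

## Working session

There is one attempt and no reset: what is moved stays moved. The work goes in short steps, Python scripts to look and compute and a shell command to move; the robot and the scene stay as the last step left them, time stands still between calls to the robot, and variables do not carry over. Pictures are saved under pics/ and viewed, at most 10 in all, crops included, and the job is handed in when it is done.

```bash
mkdir -p pics
cat > h.py <<'E'
import numpy as np, cv2
from bench import arm
from scipy.spatial.transform import Rotation as R
def cam(f,s=None):
    if "rvec" in f:
        Rm=cv2.Rodrigues(np.array(f["rvec"],float))[0]; t=np.array(f["tvec"],float).ravel()
        return Rm.T, -Rm.T@t     # cam->world
    T=np.array(f["T_tool_cam"]); Rt=R.from_rotvec(s["tool_rot"]).as_matrix()
    return Rt@T[:3,:3], Rt@T[:3,3]+np.array(s["ee_pos"])
def cloud(f,s=None):
    A,o=cam(f,s); K=np.array(f["intrinsics"]); z=f["range_z"]
    v,u=np.mgrid[:z.shape[0],:z.shape[1]]
    P=np.stack([(u-K[0,2])/K[0,0]*z,(v-K[1,2])/K[1,1]*z,z],-1)
    W=P@A.T+o; W[z<=0]=np.nan
    return W
def ray(f,pt,zw,s=None):
    A,o=cam(f,s); K=np.array(f["intrinsics"]); r,c=pt[0]*384,pt[1]*512
    d=A@np.array([(c-K[0,2])/K[0,0],(r-K[1,2])/K[1,1],1]); return o+d*(zw-o[2])/d[2]
def save(f,n): cv2.imwrite("pics/"+n,cv2.cvtColor(f["color"],cv2.COLOR_RGB2BGR))
def totool(target,s=None):
    s=s or arm.state(); return R.from_rotvec(s["tool_rot"]).as_matrix().T@(np.array(target)-s["ee_pos"])/10
np.set_printoptions(precision=1,suppress=True)
E
python3 - <<'E'
from h import *
s=arm.state(); print({k:s[k] for k in("time","ee_pos","tool_rot","grip_width")}); print(R.from_rotvec(s["tool_rot"]).as_matrix())
for n in("top","side"):
    f=arm.grab_frame(n); save(f,n+"0.png"); W=cloud(f); print(n,cam(f)[1])
    for t in("sauce_cap","sauce","mat","red_handle","red_tray","black_handle","can","tub","middle_rails","rack","shaker","mustard","turner"):
        a=arm.tip_of(t,f)[:1]; b=arm.cut_out(t,f)[:1]
        o=[t]
        if a: r,c=a[0]["point"]; o+=["tip",round(a[0]["p"],2),int(r*384),int(c*512),W[min(int(r*384),383),min(int(c*512),511)]]
        if b:
            m=b[0]["pixels"]; o+=["cut",round(b[0]["p"],2),np.nanmedian(W[m],0),np.nanpercentile(W[m],3,axis=0),np.nanpercentile(W[m],97,axis=0)]
        print(*o)
E
```

```text
{'time': 0.0, 'ee_pos': array([183.2, 596.8, 223.9]), 'tool_rot': array([-0.5, -3.1,  0. ]), 'grip_width': 87.90564286829394}
[[-1.   0.3 -0. ]
 [ 0.3  1.  -0. ]
 [-0.  -0.  -1. ]]
top [ 270.6  -48.5 1563.5]
sauce_cap tip 0.59 244 333 [ 420.3 -271.8  154.6] cut 0.7 [ 410.4 -262.1  112.6] [ 390.4 -289.3   32.3] [ 437.2 -243.8  167.4]
sauce tip 0.81 248 322 [ 413.8 -246.1  110. ] cut 0.63 [ 410.6 -262.3  112.8] [ 390.5 -289.2   33.7] [ 437.4 -243.8  167.4]
mat tip 0.55 221 265 [512.2 -82.9   5.8] cut 0.77 [506.  -84.5   2.1] [ 459.  -131.1   -4.3] [552.4 -38.2   8.9]
red_handle tip 0.59 219 112 [513.4 380.6  80.6] cut 0.79 [510.5 390.5  35.3] [433.4 339.   26.8] [597.9 446.3  78.4]
red_tray tip 0.61 221 114 [507.2 374.4  80.3] cut 0.89 [511.3 390.6  35.1] [433.6 338.7  25.3] [599.2 446.9  78.4]
black_handle tip 0.62 225 149 [493.7 268.7  79.3] cut 0.67 [488.8 269.   35.2] [411.1 217.9  27.3] [577.1 322.8  78. ]
can tip 0.95 225 192 [486.3 134.5 116.2] cut 0.97 [500.9 143.3 112.9] [472.7 113.3  38.4] [534.7 175.4 119.5]
tub cut 0.72 [530.4 216.6   8.3] [388.1  77.1  -1.5] [630.  463.2 1
[... 1486 characters left out ...]
[ 412.3 -284.4  167.2] cut 0.73 [506.8 210.7  54.2] [386.   67.9   3. ] [631.9 459.7  99.3]
middle_rails tip 0.96 221 316 [ 665.  -243.5   78.4] cut 0.69 [ 626.  -249.9  137.4] [ 513.8 -374.1   -0.3] [ 728.  -170.1  210.4]
rack tip 0.86 252 314 [ 579.6 -313.2   75.6] cut 0.94 [ 623.1 -248.5  139.9] [ 514.  -374.4    5.6] [ 717.2 -191.   210.4]
shaker tip 0.81 210 275 [652.  -92.7  15.9] cut 0.96 [661.1 -91.1  71.1] [ 648.8 -105.9   16. ] [689.6 -64.5 101.2]
mustard tip 0.68 309 378 [ 592.8 -519.2   33.9] cut 0.69 [ 600.5 -512.4   97.9] [ 589.  -533.6   11. ] [ 627.4 -485.3  169.2]
turner tip 0.91 177 267 [753.7  51.   -1. ] cut 0.92 [701.   46.7   3.6] [632.5  21.9  -1.8] [867.7  90.6  20.6]
```

View pics/top0.png

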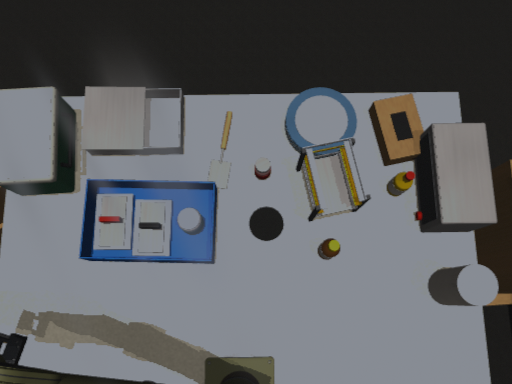

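View pics/side0.png

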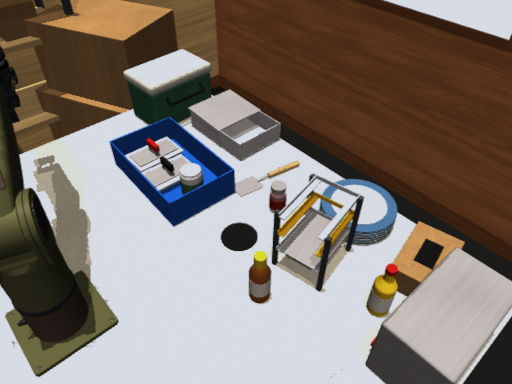

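Run:
```python
from h import *
print(R.from_rotvec(arm.state()["tool_rot"]).as_matrix().round(3))
for n in("top","side"):
    f=arm.grab_frame(n); W=cloud(f); C=f["color"].astype(int)
    P=W.reshape(-1,3)
    # rack post tops & rails
    reg=(P[:,0]>480)&(P[:,0]<760)&(P[:,1]>-410)&(P[:,1]<-150)
    h=np.histogram(P[reg][:,2],bins=np.arange(0,240,6)); print(n,dict(zip(h[1][:-1].astype(int),h[0])))
    yel=((C[...,0]>130)&(C[...,1]>100)&(C[...,2]<90)).reshape(-1)
    Y=P[reg&yel]; print("yel",len(Y),np.nanpercentile(Y,[2,50,98],axis=0))
    y=Y[(Y[:,2]>100)]
    if len(y)>20: print("yel rect",cv2.minAreaRect(y[:,:2].astype(np.float32)),np.nanmedian(y[:,2]))
    T=P[reg&(P[:,2]>200)]; print("posts",len(T), cv2.minAreaRect(T[:,:2].astype(np.float32)) if len(T)>4 else 0)
    red=((C[...,0]>120)&(C[...,1]<70)&(C[...,2]<70)).reshape(-1)
    H=P[red&(P[:,1]>300)&(P[:,2]>60)]; print("handle",len(H),np.nanmedian(H,0),cv2.minAreaRect(H[:,:2].astype(np.float32)))
    cp=P[(P[:,2]>145)&(P[:,2]<180)&(P[:,0]<460)&(P[:,1]>-340)&(P[:,1]<-220)&(P[:,0]>360)]; print("cap",len(cp),cv2.minEnclosingCircle(cp[:,:2].astype(np.float32)),np.nanmax(cp[:,2]))
    b=arm.cut_out("red_tray",f)[0]["pixels"]; q=W[b]; q=q[np.abs(q[:,2]-np.nanmedian(q[:,2]))<12]; print("tray",cv2.minAreaRect(q[:,:2].astype(np.float32)))
```

```text
[[-1.   0.3 -0. ]
 [ 0.3  1.   0. ]
 [ 0.   0.  -1. ]]
top {np.int64(0): np.int64(1195), np.int64(6): np.int64(88), np.int64(12): np.int64(16), np.int64(18): np.int64(18), np.int64(24): np.int64(14), np.int64(30): np.int64(18), np.int64(36): np.int64(21), np.int64(42): np.int64(9), np.int64(48): np.int64(35), np.int64(54): np.int64(172), np.int64(60): np.int64(156), np.int64(66): np.int64(280), np.int64(72): np.int64(1031), np.int64(78): np.int64(467), np.int64(84): np.int64(38), np.int64(90): np.int64(13), np.int64(96): np.int64(5), np.int64(102): np.int64(11), np.int64(108): np.int64(3), np.int64(114): np.int64(7), np.int64(120): np.int64(5), np.int64(126): np.int64(62), np.int64(132): np.int64(300), np.int64(138): np.int64(162), np.int64(144): np.int64(78), np.int64(150): np.int64(18), np.int64(156): np.int64(9), np.int64(162): np.int64(10), np.int64(168): np.int64(8), np.int64(174): np.int64(9), np.int64(180): np.int64(9), np.int64(186): np.int64(13), np.int64(192): np.int64(210), np.int64(198): np.int64(503), np.int64(204): np.int64(249), np.int64(210): np.int64(133), np.int64(2
[... 1670 characters left out ...]
(222): np.int64(0), np.int64(228): np.int64(0)}
yel 533 [[ 520.8 -354.8  130.4]
 [ 624.1 -244.3  136.4]
 [ 708.3 -208.4  195.6]]
yel rect ((617.3736572265625, -282.53314208984375), (192.80345153808594, 141.8519744873047), 15.279580116271973) 136.43794106940777
posts 885 ((617.3314819335938, -282.8905944824219), (189.91342163085938, 155.9124298095703), 11.358189582824707)
handle 47 [514.7 389.7  77.3] ((516.3059692382812, 386.9798889160156), (14.045971870422363, 67.6039047241211), 0.30965253710746765)
cap 168 ((417.8880615234375, -277.0896911621094), 16.257652282714844) 169.2351678175654
tray ((518.1129760742188, 392.29229736328125), (129.6356201171875, 177.22181701660156), 89.18167114257812)
```

The top view shows the red tray at px (110,219) on the far left of the tub, then the black tray, then the can. The mat is at (266,223), the sauce cap at (333,245), and the rack at (335,180) is yawed about 11° with its front towards the robot. The side view shows the same layout, with the cap at px (261,259) in front of the rack.

Run:
```python
from h import *
s=arm.state()
for w in([430,300,290],[450,-100,290],[417,-274,240]):
    print(w,totool(w,s)); s=dict(s); s["ee_pos"]=np.array(w,float)
f=arm.grab_frame("side"); c=f["color"][150:310,220:400]; cv2.imwrite("pics/rack.png",cv2.cvtColor(cv2.resize(c,None,fx=4,fy=3.7,interpolation=cv2.INTER_CUBIC)[:590],cv2.COLOR_RGB2BGR))
```

```text
[430, 300, 290] [-32.3 -21.2  -6.5]
[450, -100, 290] [-13.6 -37.7  -0. ]
[417, -274, 240] [ -2.  -17.6   5. ]
```

View pics/rack.png

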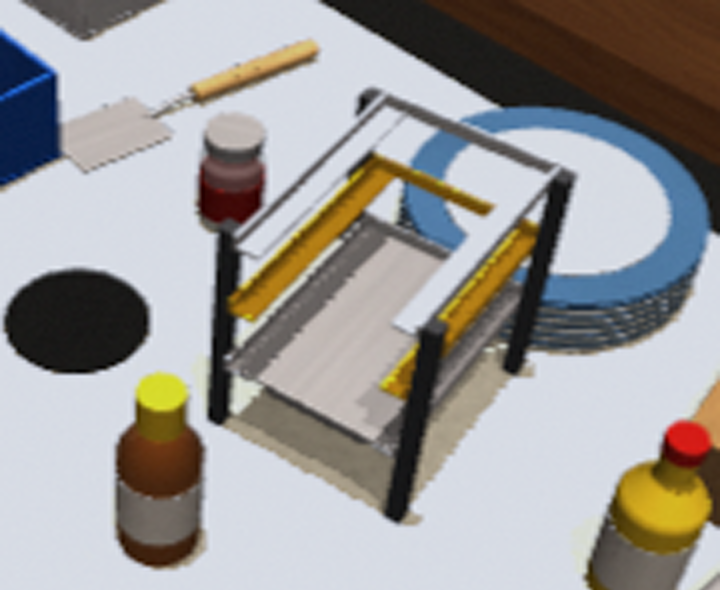

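The enlarged view shows the rack's near face open, with no crossbar at the top or middle level. Both stop bars are at the back.

```bash
python3 -m handwheel '[[-32.3,-21.2,-6.5,0,0,0,0],[-32.3,-21.2,-6.5,0,0,0,0],[-32.3,-21.2,-6.5,0,0,0,0],[-32.3,-21.2,-6.5,0,0,0,0],[-32.3,-21.2,-6.5,0,0,0,0]]'; python3 -m handwheel '[[0,0,0,0,0,0,0],[-5,-20,0,0,0,0,0],[-10,-30,0,0,0,0,0],[-13,-37,0,0,0,0,0],[-13,-37,0,0,0,0,0]]'
python3 - <<'E'
from h import *
s=arm.state(); print(s["time"],s["ee_pos"],s["qpos"].round(2) if hasattr(s["qpos"],"round") else s["qpos"])
print(totool([450,-100,290],s),totool([417,-274,240],s))
E
```

```text
time: 3.58
ee_pos: [381.3, 358.7, 277.1]
tool_rot: [0.466, 3.106, 0.001]
ft_force: [0.4, 0.4, 0.7]
grip_width: 88.2
finger_force: 0.0
time: 4.2
ee_pos: [387.0, 110.0, 276.7]
tool_rot: [0.462, 3.107, 0.001]
ft_force: [1.4, -1.0, -0.0]
grip_width: 88.2
finger_force: 0.0
4.2 [387.  110.  276.7] [-0.2  0.3 -0.2  2.1  0.1  0.7  0.7]
[-12.1 -18.3  -1.3] [-14.1 -35.9   3.6]
```

```bash
python3 -m handwheel '[[-10,-14,-1,0,0,0,0],[-12,-20,-1,0,0,0,0],[-13,-26,1,0,0,0,0],[-14,-32,3,0,0,0,0],[-14,-36,3.6,0,0,0,0]]'; python3 -m handwheel '[[0,0,0,0,0,0,0],[0,0,0,0,0,0,0]]'
python3 - <<'E'
from h import *
s=arm.state(); print(s["ee_pos"],np.array(s["qpos"]))
f=arm.grab_frame("wrist"); save(f,"w1.png"); W=cloud(f,s); P=W.reshape(-1,3)
cp=P[(P[:,2]>145)&(P[:,2]<185)&(np.hypot(P[:,0]-417,P[:,1]+274)<40)]
if len(cp)>9: print("cap",len(cp),cv2.minEnclosingCircle(cp[:,:2].astype(np.float32)),np.nanpercentile(cp[:,2],[50,95]))
for t in arm.tip_of("sauce_cap",f)[:2]: print(t["p"],ray(f,t["point"],147.5,s))
print(totool([417.5,-274,148],s))
E
```

```text
time: 4.82
ee_pos: [422.5, -195.3, 254.4]
tool_rot: [0.462, 3.106, 0.001]
ft_force: [1.4, 0.1, -0.3]
grip_width: 88.0
finger_force: 0.0
time: 5.08
ee_pos: [422.0, -192.9, 254.5]
tool_rot: [0.464, 3.107, 0.002]
ft_force: [-0.5, 1.2, 0.0]
grip_width: 88.5
finger_force: 0.0
[ 422.  -192.9  254.5] [ 0.5  0.4 -0.2  2.   0.1  0.7  1.5]
cap 994 ((416.77056884765625, -274.0610656738281), 15.870044708251953) [164.5 165.8]
0.74 [ 531.8 -246.1  147.5]
0.65 [ 418.1 -272.9  147.5]
[-1.9 -7.9 10.6]
```

```bash
python3 -m handwheel '[[-1.9,-7.9,0,0,0,0,0],[-1.9,-7.9,1,0,0,0,0],[-1.9,-7.9,4,0,0,0,0],[-1.9,-7.9,8,0,0,0,0],[-1.9,-7.9,10.5,0,0,0,0]]'; python3 -m handwheel '[[0,0,0,0,0,0,0],[0,0,0,0,0,0,0.5],[0,0,0,0,0,0,1],[0,0,0,0,0,0,1],[0,0,0,0,0,0,1]]' 25
python3 - <<'E'
from h import *
s=arm.state(); print(totool([507,-87,300],s))
E
```

```text
time: 5.8
ee_pos: [416.6, -273.0, 148.1]
tool_rot: [-0.461, -3.106, -0.003]
ft_force: [-0.3, -0.5, -0.4]
grip_width: 88.1
finger_force: 0.0
time: 6.42
ee_pos: [416.6, -275.7, 150.0]
tool_rot: [0.466, 3.106, -0.0]
ft_force: [-0.4, 0.3, -0.4]
grip_width: 50.3
finger_force: 0.0
[ -3.1  20.7 -15. ]
```

```bash
python3 -m handwheel '[[0,0,0,0,0,0,1],[0,0,0,0,0,0,1],[0,0,0,0,0,0,1],[0,0,0,0,0,0,1],[0,0,-1,0,0,0,1]]' 25;  python3 -m handwheel '[[0,0,-2,0,0,0,1],[0,0,-5,0,0,0,1],[-1,5,-5,0,0,0,1],[-2,9,-5,0,0,0,1],[-3,13,-5,0,0,0,1]]'
python3 - <<'E'
from h import *
s=arm.state(); f=arm.grab_frame("top"); W=cloud(f); m=arm.cut_out("mat",f)[0]["pixels"]; q=W[m]; q=q[(q[:,2]<15)&~np.isnan(q[:,2])]; print(cv2.minEnclosingCircle(q[:,:2].astype(np.float32)), np.mean(q,0),s["ee_pos"])
print(totool([507,-87,150],s))
E
```

```text
time: 7.05
ee_pos: [415.7, -275.1, 159.2]
tool_rot: [-0.465, -3.105, -0.001]
ft_force: [0.6, 1.1, -1.5]
grip_width: 29.0
finger_force: 25.0
time: 7.68
ee_pos: [483.6, -159.0, 210.1]
tool_rot: [0.466, 3.107, -0.0]
ft_force: [0.5, 0.4, -2.4]
grip_width: 28.8
finger_force: 25.0
((505.4956359863281, -82.29234313964844), 53.920005798339844) [494.2 -77.1   2.3] [ 483.6 -159.   210.1]
[-0.1  7.6  6. ]
```

```bash
python3 -m handwheel '[[0,3.7,0,0,0,0,1],[0,7.6,0,0,0,0,1],[0,7.6,2,0,0,0,1],[0,7.6,4,0,0,0,1],[0,7.6,5,0,0,0,1]]';  python3 -m handwheel '[[0,0,0.2,0,0,0,1],[0,0,0.4,0,0,0,1],[0,0,0.4,0,0,0,1]]'
python3 - <<'E'
from h import *
s=arm.state(); f=arm.grab_frame("side"); W=cloud(f); b=arm.cut_out("sauce",f)[0]["pixels"]; q=W[b]; print(np.nanpercentile(q,[2,50,98],axis=0)); print(s["ee_pos"],totool([506,-86,152],s))
q=q[(q[:,2]>135)&(q[:,2]<175)];print(cv2.minEnclosingCircle(q[:,:2].astype(np.float32)))
E
```

```text
time: 8.4
ee_pos: [504.6, -87.8, 158.9]
tool_rot: [-0.466, -3.105, 0.001]
ft_force: [0.0, -0.5, -2.4]
grip_width: 29.0
finger_force: 25.0
time: 8.78
ee_pos: [505.9, -87.5, 156.0]
tool_rot: [0.466, 3.106, 0.0]
ft_force: [-0.0, -0.6, -2.7]
grip_width: 28.9
finger_force: 25.0
[[ 479.4 -116.9    2.3]
 [ 494.  -103.8   89.5]
 [ 527.   -66.9  171.6]]
[505.9 -87.5 156. ] [0.  0.2 0.4]
((504.33551025390625, -91.73645782470703), 14.420681953430176)
```

Centred; lower until contact.

```bash
python3 -m handwheel '[[0,0.1,0.1,0,0,0,1],[0,0.1,0.2,0,0,0,1],[0,0.1,0.25,0,0,0,1],[0,0.1,0.25,0,0,0,1]]'
```

```text
time: 9.38
ee_pos: [505.8, -86.4, 153.0]
tool_rot: [-0.466, -3.107, -0.0]
ft_force: [-0.8, -0.2, -3.0]
grip_width: 28.8
finger_force: 25.0
```

```bash
python3 -m handwheel '[[0,0,0.1,0,0,0,1],[0,0,0.15,0,0,0,1],[0,0,0.15,0,0,0,1]]';python3 -m handwheel '[[0,0,0.05,0,0,0,1],[0,0,0.1,0,0,0,1],[0,0,0.1,0,0,0,1]]'
```

```text
time: 9.75
ee_pos: [506.6, -86.4, 152.5]
tool_rot: [0.466, 3.105, 0.0]
ft_force: [-0.3, 1.0, 5.9]
grip_width: 29.3
finger_force: 25.0
time: 10.12
ee_pos: [507.2, -86.5, 152.4]
tool_rot: [0.466, 3.103, 0.0]
ft_force: [-1.6, -0.2, 13.0]
grip_width: 29.3
finger_force: 25.0
```

```bash
python3 -m handwheel '[[0,0,-0.1,0,0,0,1],[0,0,-0.15,0,0,0,0.8],[0,0,-0.15,0,0,0,0],[0,0,-0.15,0,0,0,0],[0,0,-0.15,0,0,0,0]]';python3 -m handwheel '[[0,0,0,0,0,0,0],[0,0,0,0,0,0,0],[0,0,-3,0,0,0,0],[0,0,-7,0,0,0,0],[0,0,-12,0,0,0,0]]'
python3 - <<'E'
from h import *
s=arm.state(); print(s["ee_pos"],np.array(s["qpos"]))
f=arm.grab_frame("wrist"); W=cloud(f,s); P=W.reshape(-1,3)
cp=P[(P[:,2]>150)&(P[:,2]<185)&(np.hypot(P[:,0]-506,P[:,1]+86)<40)]
print("cap",len(cp),cv2.minEnclosingCircle(cp[:,:2].astype(np.float32)) if len(cp) else 0,np.nanpercentile(cp[:,2],[50,95]))
f=arm.grab_frame("side"); save(f,"s2.png")
Rt=R.from_rotvec(s["tool_rot"]).as_matrix(); print("tool x yaw",np.degrees(np.arctan2(Rt[1,0],Rt[0,0])))
for w in([480,150,290],[514.7,390,200]): print(w,totool(w,s))
E
```

```text
time: 10.75
ee_pos: [505.7, -86.4, 151.8]
tool_rot: [-0.466, -3.106, -0.0]
ft_force: [0.0, 0.2, -0.3]
grip_width: 56.8
finger_force: 0.0
time: 11.38
ee_pos: [505.1, -86.3, 272.8]
tool_rot: [-0.466, -3.105, -0.0]
ft_force: [0.5, -0.3, 0.3]
grip_width: 88.1
finger_force: 0.0
[505.1 -86.3 272.8] [ 0.2  0.5 -0.2  1.8  0.1  0.8  1.3]
cap 857 ((506.307861328125, -85.45066833496094), 15.865011215209961) [167.7 168.9]
tool x yaw 162.94572067350254
[480, 150, 290] [ 9.3 21.9 -1.7]
[514.7, 390, 200] [13.  45.8  7.3]
```

View pics/s2.png

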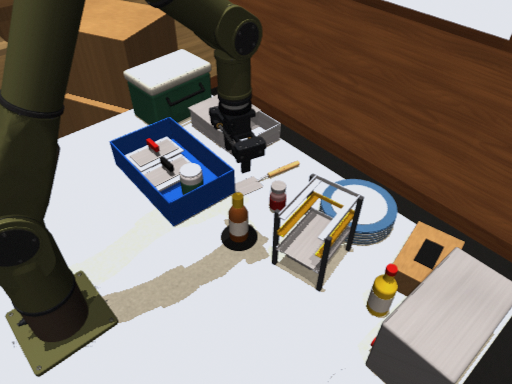

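The picture shows the bottle standing upright at px (239,235) in the middle of the mat. Next is the tray.

```bash
python3 -m handwheel '[[2,5,-1,0,0,0.18,0],[4,10,-1,0,0,0.36,0],[6,16,-1,0,0,0.54,0],[8,22,-1,0,0,0.72,0],[9,28,-1,0,0,0.9,0]]'
python3 - <<'E'
from h import *
s=arm.state(); print(totool([514.7,380,230],s)); Rt=R.from_rotvec(s["tool_rot"]).as_matrix(); print("yaw",np.degrees(np.arctan2(Rt[1,0],Rt[0,0])))
E
```

```text
time: 12.1
ee_pos: [501.0, 209.3, 281.5]
tool_rot: [-1.778, -2.589, 0.002]
ft_force: [1.8, -0.0, 0.3]
grip_width: 88.2
finger_force: 0.0
[15.4  7.4  5.1]
yaw 111.0425170242123
```

```bash
python3 -m handwheel '[[5,2.4,0,0,0,0.18,0],[10,4.8,1,0,0,0.37,0],[15.4,7.4,3,0,0,0.37,0],[15.4,7.4,5,0,0,0.37,0],[15.4,7.4,5,0,0,0.37,0]]'
python3 - <<'E'
from h import *
s=arm.state(); Rt=R.from_rotvec(s["tool_rot"]).as_matrix(); print("yaw",np.degrees(np.arctan2(Rt[1,0],Rt[0,0])),s["ee_pos"])
f=arm.grab_frame("wrist"); save(f,"w3.png"); W=cloud(f,s); C=f["color"].astype(int)
m=(C[...,0]>110)&(C[...,1]<80)&(C[...,2]<80)&(W[...,2]>73)
H=W[m]; print("handle",len(H),cv2.minAreaRect(H[:,:2].astype(np.float32)),np.median(H,0))
b=arm.cut_out("red_tray",f)[0]["pixels"]; q=W[b]; q=q[np.abs(q[:,2]-np.nanmedian(q[:,2]))<8]; print("tray",cv2.minAreaRect(q[:,:2].astype(np.float32)),np.nanmedian(q[:,2]))
for t in arm.tip_of("red_handle",f)[:2]: print(t["p"],ray(f,t["point"],67,s))
E
```

```text
time: 12.72
ee_pos: [513.1, 377.4, 229.5]
tool_rot: [-2.217, -2.226, 0.009]
ft_force: [0.0, 0.4, -0.1]
grip_width: 88.0
finger_force: 0.0
yaw 90.2312342035357 [513.1 377.4 229.5]
handle 711 ((536.9227294921875, 389.96441650390625), (62.63829803466797, 56.11081314086914), 88.83224487304688) [516.2 392.1  78.6]
tray ((516.0108642578125, 390.005859375), (114.14187622070312, 176.0956573486328), 89.63936614990234) 36.025033774664536
0.92 [517.  396.3  67. ]
```

View pics/w3.png

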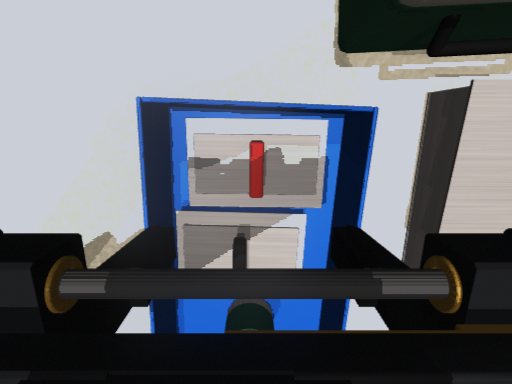

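The wrist view shows the red bar at px (256,168), centred on its tray, and the black tray's bar below it at (239,255).

```bash
python3 -m handwheel '[[1.3,0.27,2,0,0,0.01,0],[1.3,0.27,7,0,0,0.01,0],[1.3,0.27,12,0,0,0.01,0],[1.3,0.27,15,0,0,0.01,0],[1.3,0.27,15.8,0,0,0.01,0]]'; python3 -m handwheel '[[0,0,0,0,0,0,0.6],[0,0,0,0,0,0,1],[0,0,0,0,0,0,1],[0,0,0,0,0,0,1],[0,0,0,0,0,0,1]]' 45;python3 -m handwheel '[[0,0,0,0,0,0,1],[0,0,0,0,0,0,1],[0,0,0,0,0,0,1],[0,0,0,0,0,0,1],[0,0,0,0,0,0,1]]' 45
```

```text
time: 13.5
ee_pos: [516.0, 390.6, 71.5]
tool_rot: [-2.229, -2.213, 0.006]
ft_force: [0.1, 1.2, 0.1]
grip_width: 88.1
finger_force: 0.0
time: 14.12
ee_pos: [517.5, 391.2, 74.5]
tool_rot: [-2.229, -2.214, -0.001]
ft_force: [0.2, 0.7, -0.4]
grip_width: 39.9
finger_force: 0.0
time: 14.75
ee_pos: [517.4, 391.1, 74.1]
tool_rot: [-2.229, -2.214, -0.0]
ft_force: [0.1, -0.3, -0.4]
grip_width: 0.2
finger_force: 0.0
```

Run:
```python
from h import *
s=arm.state(); print({k:s[k] for k in("time","ee_pos","grip_width","finger_force","ft_force")})
f=arm.grab_frame("wrist");g=arm.grab_frame("side")
c=cv2.resize(g["color"][70:260,80:280],None,fx=2,fy=2,interpolation=cv2.INTER_CUBIC)
I=np.zeros((384,912,3),np.uint8);I[:,:512]=f["color"];I[:380,512:]=c
cv2.imwrite("pics/w4.png",cv2.cvtColor(cv2.resize(I,(800,337)),cv2.COLOR_RGB2BGR))
```

```text
{'time': 14.75, 'ee_pos': array([517.4, 391.1,  74.1]), 'grip_width': 0.1929077130211024, 'finger_force': 0.0, 'ft_force': array([ 0.1, -0.3, -0.4])}
```

View pics/w4.png

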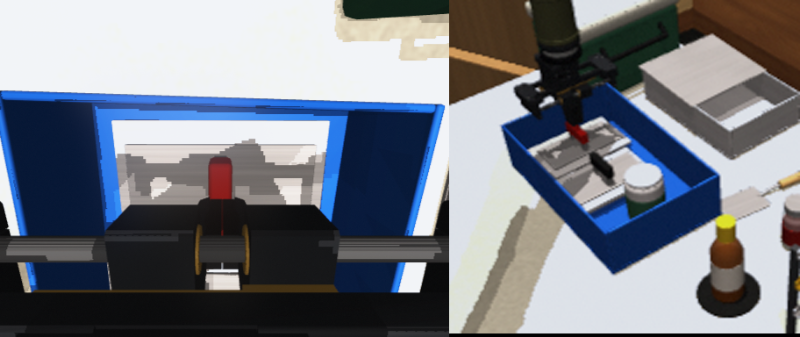

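The wrist view shows the fingers closed at px (220,200), around or just above the bar. The opening reads 0.2 mm. I'll lift slightly and check the force.

```bash
python3 -m handwheel '[[0,0,-1,0,0,0,1],[0,0,-2.5,0,0,0,1],[0,0,-2.5,0,0,0,1]]' 45
python3 - <<'E'
from h import *
s=arm.state(); f=arm.grab_frame("wrist"); W=cloud(f,s); C=f["color"].astype(int)
m=(C[...,0]>110)&(C[...,1]<80)&(C[...,2]<80)&(W[...,1]>350)&(W[...,0]<535)
H=W[m]; print(len(H),np.percentile(H,[5,50,95],axis=0))
E
```

```text
time: 15.22
ee_pos: [518.7, 391.8, 101.2]
tool_rot: [2.229, 2.213, 0.006]
ft_force: [-0.1, 0.6, -0.2]
grip_width: 0.5
finger_force: 0.0
1014 [[509.8 390.3  77.4]
 [516.4 405.6  78.7]
 [522.6 420.   79.7]]
```

Run:
```python
from h import *
s=arm.state(); print(s["ee_pos"],s["qpos"])
for n in("wrist","side","top"):
    f=arm.grab_frame(n); W=cloud(f,s if n=="wrist" else None); P=W.reshape(-1,3); C=f["color"].reshape(-1,3).astype(int)
    m=(np.abs(P[:,0]-517)<45)&(np.abs(P[:,1]-391)<30)&(P[:,2]>40)&(P[:,2]<200)
    Q=P[m]; dark=C[m].max(1)<90; red=(C[m][:,0]>100)&(C[m][:,1]<80)
    print(n,len(Q),"dark z",np.percentile(Q[dark][:,2],[0,1,5,25,50,75]) if dark.any() else 0)
    D=Q[dark]; D=D[D[:,2]<np.percentile(D[:,2],8)]; print(" low dark",D[:6])
    if n=="side":
        save(f,"s5.png"); c=cv2.resize(f["color"][60:190,110:260],None,fx=4,fy=4,interpolation=cv2.INTER_CUBIC); cv2.imwrite("pics/s5c.png",c[...,::-1])
```

```text
[518.  391.5 100.3] [-0.8  0.9  0.2  1.6 -0.2  0.7 -0.6]
wrist 8312 dark z [ 40.3 116.7 123.7 150.1 192.6 195.3]
 low dark [[514.8 419.2  40.3]
 [517.1 419.3  40.7]
 [523.7 420.5  64.2]
 [523.5 420.8  69.6]
 [510.1 403.1 114.5]
 [508.7 389.   76.7]]
side 312 dark z [ 40.2  40.9  49.8 122.  147.3 182.9]
 low dark [[511.4 411.2  59.6]
 [514.5 413.   48.2]
 [511.1 397.7  58.6]
 [514.5 414.7  42.7]
 [517.4 413.   42.2]
 [509.7 388.2  60.3]]
top 229 dark z [ 40.1  40.2  40.8  75.5 190.3 197.4]
 low dark [[548.3 402.7  41.3]
 [548.4 399.8  40.5]
 [542.1 399.6  40.2]
 [538.9 402.4  40.7]
 [532.4 380.5  40.2]
 [532.4 377.4  40.1]]
```

View pics/s5c.png

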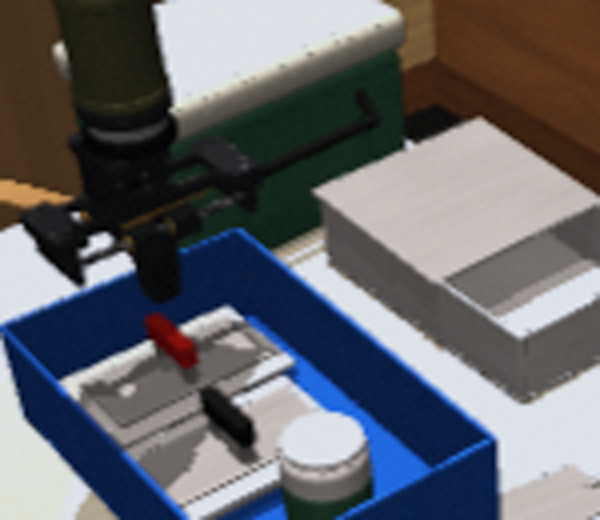

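The crop shows the closed fingers at px (158,290), clearly above the red bar at (170,340). So they closed above it, and I need to measure where the tips really are.

```bash
cat > tip.py <<'E'
from h import *
s=arm.state(); print(s["ee_pos"],s["grip_width"],np.array(s["qpos"]).round(3))
Rt=R.from_rotvec(s["tool_rot"]).as_matrix()
for n in("wrist","side"):
    f=arm.grab_frame(n); W=cloud(f,s if n=="wrist" else None); P=(W.reshape(-1,3)-s["ee_pos"])@Rt
    m=(np.abs(P[:,0])<20)&(np.abs(P[:,1])<75)&(P[:,2]<22)&(P[:,2]>-60)
    Q=P[m]; h=np.histogram(Q[:,2],bins=np.arange(-60,24,4)); print(n,list(zip(h[1].astype(int).tolist(),h[0].tolist())))
    D=Q[np.argsort(-Q[:,2])][:8]; print(D.tolist().__len__() and D)
E
python3 tip.py; python3 -m handwheel '[[0,0,-6,0,0,0,0],[0,0,-6,0,0,0,0],[0,0,-6,0,0,0,0],[0,0,-6,0,0,0,0],[0,0,-6,0,0,0,0]]'; python3 -m handwheel '[[0,0,0,0,0,0,0],[0,0,0,0,0,0,0],[0,0,0,0,0,0,0],[0,0,0,0,0,0,0]]'; python3 tip.py
```

```text
[517.1 391.   99. ] 0.4662362291831879 [-0.8  0.9  0.2  1.6 -0.2  0.7 -0.6]
wrist [(-60, 505), (-56, 216), (-52, 182), (-48, 172), (-44, 187), (-40, 181), (-36, 255), (-32, 161), (-28, 164), (-24, 151), (-20, 133), (-16, 47), (-12, 0), (-8, 0), (-4, 0), (0, 0), (4, 0), (8, 0), (12, 0), (16, 251)]
[[ 8.8  6.5 22. ]
 [ 7.4 -8.5 21.9]
 [15.2  6.4 21.9]
 [ 5.3  6.5 21.9]
 [ 1.7  6.5 21.9]
 [-3.4  6.6 21.9]
 [13.1 -1.7 21.9]
 [ 1.   5.8 21.9]]
side [(-60, 18), (-56, 8), (-52, 14), (-48, 10), (-44, 12), (-40, 14), (-36, 9), (-32, 10), (-28, 13), (-24, 7), (-20, 8), (-16, 4), (-12, 0), (-8, 0), (-4, 0), (0, 0), (4, 0), (8, 0), (12, 0), (16, 11)]
[[-13.2   5.5  21.8]
 [ -9.    0.1  21.5]
 [  2.9  -4.7  21.4]
 [ 10.2  -4.3  21.4]
 [ 18.    4.5  21.3]
 [ 14.6  -1.6  20.8]
 [  9.9   3.7  20.8]
 [-12.8  -6.1  20.5]]
time: 16.15
ee_pos: [516.8, 390.7, 158.0]
tool_rot: [-2.229, -2.214, 0.003]
ft_force: [0.6, 1.3, 0.4]
grip_width: 48.3
finger_force: 0.0
time: 16.65
ee_pos: [517.4, 391.1, 159.1]
tool_rot: [-2.229, -2.214, -0.0]
ft_force: [0.3, 0.4, -1.0]
grip_width: 87.2
finger_force: 0.0
[517.4 391.1 159.1] 87.17888429725382 [-0.8  0.8  0.2  1.6 -0.2  0.8 -0.6]
wrist [(-60, 798), (-56, 416), (-52, 376), (-48, 368), (-44, 404), (-40, 435), (-36, 455), (-32, 359), (-28, 348), (-24, 294), (-20, 282), (-16, 121), (-12, 0), (-8, 0), (-4, 0), (0, 0), (4, 0), (8, 0), (12, 0), (16, 0)]
[[ 11.1 -52.2 -12.8]
 [  8.2 -43.9 -13.1]
 [  8.9 -43.8 -13.2]
 [ -6.4  43.9 -13.2]
 [ -7.   43.9 -13.3]
 [ 10.7  51.6 -13.3]
 [ 11.3 -51.4 -13.3]
 [  9.5 -47.7 -13.3]]
side [(-60, 23), (-56, 13), (-52, 15), (-48, 12), (-44, 13), (-40, 15), (-36, 15), (-32, 13), (-28, 14), (-24, 14), (-20, 11), (-16, 1), (-12, 1), (-8, 0), (-4, 0), (0, 0), (4, 0), (8, 0), (12, 0), (16, 0)]
[[ -4.2  55.2 -10.9]
 [ -8.2 -49.6 -15.4]
 [ -7.   46.4 -16. ]
 [ -9.7  48.7 -16.4]
 [ -7.2  54.3 -16.7]
 [  1.6  44.1 -16.8]
 [-12.4 -48.1 -16.8]
 [ -5.1  51.7 -16.9]]
```

Both cameras put the fingertips about 14 mm behind the reported TCP, where the sheet says 19 mm ahead. The real grasp point is therefore about 33 mm short of the reported one. I'll check where the gripper body begins.

Run:
```python
from h import *
s=arm.state(); Rt=R.from_rotvec(s["tool_rot"]).as_matrix()
for n in("side","top","wrist"):
    f=arm.grab_frame(n); W=cloud(f,s if n=="wrist" else None); P=(W.reshape(-1,3)-s["ee_pos"])@Rt
    m=(np.abs(P[:,0])<60)&(np.abs(P[:,1])<110)&(P[:,2]<0)&(P[:,2]>-200); Q=P[m]
    print(n)
    for z in range(-150,-10,10):
        q=Q[(Q[:,2]>=z)&(Q[:,2]<z+10)]
        if len(q): print(z,len(q),"x",q[:,0].min().round(),q[:,0].max().round(),"y",q[:,1].min().round(),q[:,1].max().round(), "|y| med",np.median(abs(q[:,1])).round())
```

```text
side
-150 62 x -24.0 19.0 y -40.0 18.0 |y| med 20.0
-140 68 x -28.0 22.0 y -40.0 19.0 |y| med 17.0
-130 254 x -38.0 31.0 y -93.0 95.0 |y| med 66.0
-120 299 x -42.0 35.0 y -93.0 97.0 |y| med 61.0
-110 132 x -40.0 29.0 y -91.0 94.0 |y| med 62.0
-100 152 x -38.0 32.0 y -87.0 85.0 |y| med 54.0
-90 96 x -39.0 35.0 y -85.0 88.0 |y| med 67.0
-80 15 x -33.0 23.0 y -84.0 81.0 |y| med 81.0
-70 24 x -16.0 5.0 y -61.0 62.0 |y| med 55.0
-60 43 x -16.0 10.0 y -60.0 62.0 |y| med 51.0
-50 37 x -16.0 8.0 y -58.0 62.0 |y| med 53.0
-40 38 x -14.0 10.0 y -58.0 60.0 |y| med 53.0
-30 30 x -15.0 11.0 y -57.0 58.0 |y| med 50.0
-20 12 x -11.0 5.0 y -50.0 58.0 |y| med 48.0
top
-150 5 x -16.0 5.0 y -40.0 -40.0 |y| med 40.0
-140 12 x -20.0 7.0 y -41.0 -11.0 |y| med 40.0
-130 308 x -32.0 36.0 y -94.0 91.0 |y| med 72.0
-120 306 x -32.0 38.0 y -93.0 92.0 |y| med 72.0
-110 137 x -32.0 33.0 y -92.0 92.0 |y| med 59.0
-100 182 x -32.0 38.0 y -86.0 84.0 |y| med 45.0
-90 36 x -32.0 12.0 y -84.0 81.0 |y| med 55.0
-80 7 x -29.0 9.0 y -64.0 71.0 |y| med 53.0
-70 5 x -5.0 13.0 y 46.0 52.0 |y| med 52.0
-60 2 x 11.0 13.0 y 50.0 51.0 |y| med 51.0
-40 7 x -8.0 -5.0 y 47.0 58.0 |y| med 52.0
-30 4 x -7.0 -4.0 y 45.0 55.0 |y| med 48.0
-20 6 x -5.0 13.0 y 45.0 53.0 |y| med 47.0
wrist
-130 6 x 21.0 21.0 y -42.0 41.0 |y| med 36.0
-120 18409 x 20.0 26.0 y -53.0 54.0 |y| med 24.0
-110 7269 x 15.0 36.0 y -63.0 64.0 |y| med 55.0
-100 17637 x 6.0 36.0 y -67.0 70.0 |y| med 39.0
-90 4078 x -2.0 36.0 y -74.0 79.0 |y| med 52.0
-80 1121 x -10.0 35.0 y -79.0 79.0 |y| med 51.0
-70 757 x -10.0 12.0 y -61.0 62.0 |y| med 52.0
-60 1412 x -10.0 12.0 y -61.0 61.0 |y| med 51.0
-50 958 x -1.0 12.0 y -60.0 60.0 |y| med 50.0
-40 1076 x -6.0 12.0 y -59.0 59.0 |y| med 46.0
-30 825 x -8.0 12.0 y -58.0 58.0 |y| med 45.0
-20 392 x -8.0 12.0 y -57.0 57.0 |y| med 44.0
```

The body begins about 78 mm behind the reported TCP, so the whole tool is offset by 33 mm along z and its shape is as listed. I'll redo the grasp 33 mm lower.

```bash
python3 -m handwheel '[[-0.1,-0.1,4,0,0,0,0],[-0.1,-0.1,8,0,0,0,0],[-0.1,-0.1,11,0,0,0,0.4],[-0.1,-0.1,12.2,0,0,0,0.5],[-0.1,-0.1,12.2,0,0,0,0.6]]'; python3 -m handwheel '[[0,0,0,0,0,0,1],[0,0,0,0,0,0,1],[0,0,0,0,0,0,1],[0,0,0,0,0,0,1],[0,0,0,0,0,0,1]]' 50;python3 -m handwheel '[[0,0,0,0,0,0,1],[0,0,0,0,0,0,1],[0,0,-1,0,0,0,1],[0,0,-2,0,0,0,1]]' 50
```

```text
time: 17.52
ee_pos: [516.3, 390.0, 36.9]
tool_rot: [-2.229, -2.214, 0.001]
ft_force: [0.9, -0.2, 0.3]
grip_width: 60.0
finger_force: 0.0
time: 18.15
ee_pos: [516.3, 390.2, 37.4]
tool_rot: [-2.229, -2.213, -0.0]
ft_force: [-0.4, -0.6, 1.8]
grip_width: 15.5
finger_force: 50.0
time: 18.65
ee_pos: [516.1, 389.7, 57.1]
tool_rot: [-2.229, -2.214, 0.002]
ft_force: [-0.3, -0.0, -3.9]
grip_width: 15.7
finger_force: 50.0
```

The bar is gripped at 15.6 mm with the tray's weight on the wrist. Next I'll lift, carry it high over the sauce, and turn to the rack's yaw.

```bash
python3 -m handwheel '[[0,0,-5,0,0,0,1],[0,0,-10,0,0,0,1],[0,0,-15,0,0,0,1],[0,0,-19.5,0,0,0,1],[0,0,-19.5,0,0,0,1]]' 50; python3 -m handwheel '[[-4,-1,0,0,0,-0.04,1],[-9,-2,0,0,0,-0.08,1],[-14,-3,0,0,0,-0.12,1],[-19,-4,0,0,0,-0.16,1],[-24,-4.5,0,0,0,-0.205,1]]'
python3 - <<'E'
from h import *
s=arm.state(); print(totool([417.7,-320.6,250],s),2*np.degrees(np.arctan2(s["tool_rot"][1],s["tool_rot"][0]))%360)
E
```

```text
time: 19.27
ee_pos: [518.7, 391.2, 256.4]
tool_rot: [2.229, 2.212, 0.014]
ft_force: [-0.0, -0.2, -4.2]
grip_width: 15.4
finger_force: 50.0
time: 19.9
ee_pos: [467.6, 148.4, 250.6]
tool_rot: [-1.987, -2.431, 0.005]
ft_force: [0.6, -1.3, -4.1]
grip_width: 15.4
finger_force: 50.0
[-45.  -14.2   0.1] 101.46324495781869
```

```bash
python3 -m handwheel '[[-5,-1.6,0,0,0,0,1],[-11,-3.5,0,0,0,0,1],[-17,-5.4,0,0,0,0,1],[-23,-7.3,0,0,0,0,1],[-29,-9.1,0,0,0,0,1]]'; python3 -m handwheel '[[-5,-1.6,0,0,0,0,1],[-11,-3.5,0,0,0,0,1],[-16,-5,0,0,0,0,1],[-16,-5,0,0,0,0,1],[-16,-5,0,0,0,0,1]]'
python3 - <<'E'
from h import *
s=arm.state(); print(s["ee_pos"],totool([417.7,-320.6,148],s),2*np.degrees(np.arctan2(s["tool_rot"][1],s["tool_rot"][0]))%360)
c,sn=np.cos(np.radians(11.35)),np.sin(np.radians(11.35))
for n in("top","side"):
    f=arm.grab_frame(n); W=cloud(f); P=W.reshape(-1,3); C=f["color"].reshape(-1,3).astype(int)
    d=P-[613.8,-281.2,0]; L=np.c_[c*d[:,0]+sn*d[:,1],-sn*d[:,0]+c*d[:,1],d[:,2]]
    # top level posts/rails: outer edges by y for front and back halves
    m=(np.abs(L[:,0])<110)&(np.abs(L[:,1])<95)&(L[:,2]>192)&(L[:,2]<216)
    for lo,hi in((-70,0),(0,70)):
        q=L[m&(L[:,0]>lo)&(L[:,0]<hi)]; y=q[:,1]
        print(n,lo,"right",np.percentile(y[y<0],[2,50,98]),"left",np.percentile(y[y>0],[2,50,98]),"z",np.percentile(q[:,2],[5,50,95]))
    yl=m=(np.abs(L[:,0])<70)&(np.abs(L[:,1])<95)&(L[:,2]>120)&(L[:,2]<155)
    q=L[yl]; y=q[:,1]; print(n,"mid right",np.percentile(y[y<0],[2,50,98]),"left",np.percentile(y[y>0],[2,50,98]),"z",np.percentile(q[:,2],[5,25,50,75,95]))
    # tray rim
    z0=s["ee_pos"][2]-6; e=P-[s["ee_pos"][0],s["ee_pos"][1],0]; q=P[(np.hypot(e[:,0],e[:,1])<115)&(np.abs(P[:,2]-z0)<10)]
    print(n,"rim",cv2.minAreaRect(q[:,:2].astype(np.float32)),np.median(q[:,2]))
save(f,"s6.png")
E
```

```text
time: 20.52
ee_pos: [436.0, -151.8, 250.8]
tool_rot: [-1.989, -2.429, 0.001]
ft_force: [1.7, -0.7, -4.1]
grip_width: 15.5
finger_force: 50.0
time: 21.15
ee_pos: [419.2, -315.7, 250.7]
tool_rot: [-1.989, -2.427, -0.001]
ft_force: [0.2, 0.7, -3.0]
grip_width: 15.6
finger_force: 50.0
[ 419.2 -315.7  250.7] [-0.5 -0.2 10.3] 101.34919154665221
top -70 right [-63.1 -54.3 -43.9] left [49.8 58.9 69. ] z [195.7 200.9 212. ]
top 0 right [-63.3 -54.9 -44.1] left [49.5 59.3 69. ] z [195.8 200.5 210.3]
top mid right [-59.4 -51.  -43.9] left [58.4 63.9 69.6] z [131.1 134.1 136.5 139.2 146.5]
top rim ((434.7482604980469, -302.2872619628906), (142.53765869140625, 100.3316421508789), 11.379846572875977) 247.56926183531482
side -70 right [-67.7 -58.5 -48.7] left [54.  56.7 59.2] z [197.9 201.  210.5]
side 0 right [-68.  -58.5 -49. ] left [44.8 48.4 62.5] z [198.1 200.9 210.6]
side mid right [-68.1 -58.5 -48.6] left [45.  53.2 63.1] z [133.8 135.5 136.7 138.7 146.8]
side rim ((421.03948974609375, -316.6933288574219), (177.8087615966797, 113.85047912597656), 11.310575485229492) 248.59864624001727
```

View pics/s6.png

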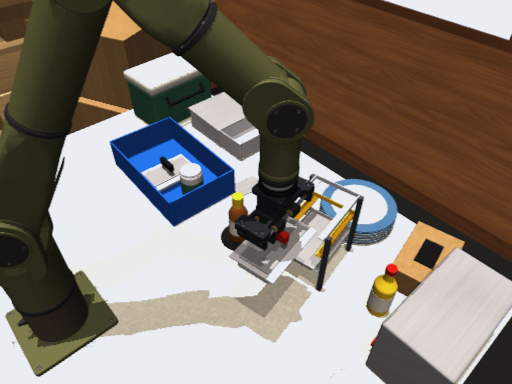

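The side view shows the tray level at px (270,245) in front of the rack and lined up with it, at 11.3° yaw against 11.35°. Lowering to rail height.

```bash
python3 -m handwheel '[[-0.5,-0.2,3,0,0,0,1],[-0.5,-0.2,7,0,0,0,1],[-0.5,-0.2,10.2,0,0,0,1],[-0.5,-0.2,10.2,0,0,0,1]]'; python3 -m handwheel '[[0,1,0,0,0,0,1],[0,2,0,0,0,0,1],[0,3,0,0,0,0,1],[0,4,0,0,0,0,1],[0,4,0,0,0,0,1]]'
python3 - <<'E'
from h import *
s=arm.state(); c,sn=np.cos(np.radians(11.35)),np.sin(np.radians(11.35)); d=np.array(s["ee_pos"])-[613.8,-281.2,0]; print("local",c*d[0]+sn*d[1],-sn*d[0]+c*d[1],d[2]-8-135)
E
```

```text
time: 21.75
ee_pos: [418.2, -319.7, 148.3]
tool_rot: [-1.984, -2.428, -0.0]
ft_force: [-0.5, -0.4, -3.1]
grip_width: 15.2
finger_force: 50.0
time: 22.38
ee_pos: [459.8, -314.0, 150.2]
tool_rot: [1.988, 2.431, 0.001]
ft_force: [-0.7, -0.0, -3.9]
grip_width: 15.9
finger_force: 50.0
local -157.48048251152574 -1.8773747149796982 7.218251455516565
```

```bash
python3 -m handwheel '[[0.1,1.5,0.1,0,0,0,1],[0.1,3,0.1,0,0,0,1],[0.1,4.5,0.1,0,0,0,1],[0.1,6,0.1,0,0,0,1],[0.1,6,0.1,0,0,0,1]]'
python3 - <<'E'
from h import *
s=arm.state(); c,sn=np.cos(np.radians(11.35)),np.sin(np.radians(11.35)); d=np.array(s["ee_pos"])-[613.8,-281.2,0]; print("local",c*d[0]+sn*d[1],-sn*d[0]+c*d[1],d[2]-8-135,s["ft_force"],s["ft_torque"])
f=arm.grab_frame("side"); cv2.imwrite("pics/s7.png",cv2.resize(f["color"][150:300,210:390],None,fx=4,fy=4,interpolation=cv2.INTER_CUBIC)[...,::-1])
E
```

```text
time: 23.0
ee_pos: [518.9, -300.8, 148.9]
tool_rot: [1.988, 2.432, 0.002]
ft_force: [0.2, -0.7, -3.6]
grip_width: 15.2
finger_force: 50.0
local -96.88822957192318 -0.5622346083434628 5.946990266983079 [ 0.2 -0.7 -3.6] [-0.1  0.1 -0. ]
```

View pics/s7.png

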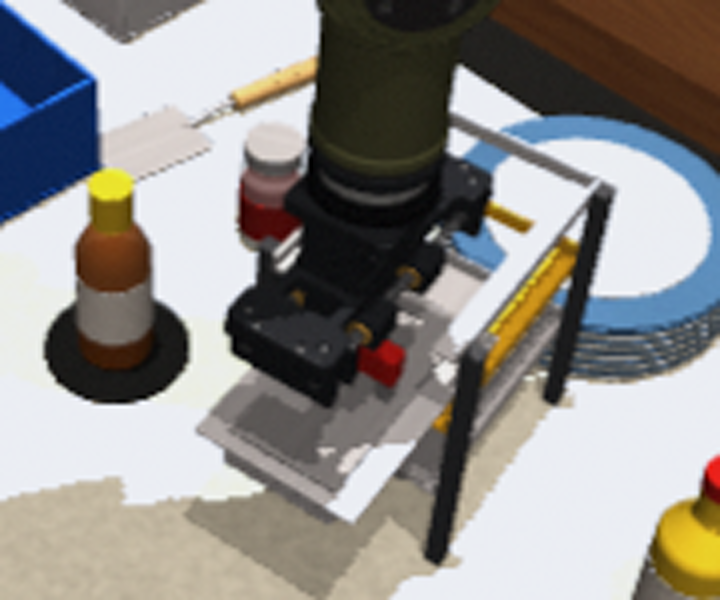

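The crop shows the tray entering between the posts, its rim above the near yellow rail at px (440,420), with no contact force. Continuing.

```bash
python3 -m handwheel '[[0,1.5,0,0,0,0,1],[0,3.5,0,0,0,0,1],[0,5.5,0.1,0,0,0,1],[0,7.5,0.1,0,0,0,1],[0,9,0.1,0,0,0,1]]' ; python3 -m handwheel '[[0,0,0,0,0,0,1],[0,0.2,0,0,0,0,1],[0,0.4,0,0,0,0,1],[0,0.4,0,0,0,0,1]]'
python3 - <<'E'
from h import *
s=arm.state(); c,sn=np.cos(np.radians(11.35)),np.sin(np.radians(11.35)); d=np.array(s["ee_pos"])-[613.8,-281.2,0]; print("local",c*d[0]+sn*d[1],-sn*d[0]+c*d[1],d[2]-8-135,s["ft_force"],s["ft_torque"])
E
```

```text
time: 23.68
ee_pos: [606.6, -283.4, 148.0]
tool_rot: [1.99, 2.43, 0.001]
ft_force: [-1.0, 0.7, -3.9]
grip_width: 15.7
finger_force: 50.0
time: 24.18
ee_pos: [609.0, -283.4, 148.2]
tool_rot: [-1.991, -2.43, -0.0]
ft_force: [0.0, 0.3, -3.9]
grip_width: 15.9
finger_force: 50.0
local -5.151482220091215 -1.2464903861403878 5.1870220817756945 [ 0.   0.3 -3.9] [-0.1  0.1 -0. ]
```

```bash
python3 -m handwheel '[[0,0,0.1,0,0,0,1],[0,0,0.2,0,0,0,1],[0,0,0.3,0,0,0,1],[0,0,0.35,0,0,0,1],[0,0,0.35,0,0,0,1]]'
```

```text
time: 24.8
ee_pos: [609.1, -283.3, 145.0]
tool_rot: [-1.991, -2.43, -0.0]
ft_force: [-1.6, 1.2, 0.3]
grip_width: 15.6
finger_force: 50.0
```

```bash
python3 -m handwheel '[[0,0.2,0.05,0,0,0,1],[0,0.4,0.1,0,0,0,1],[0,0.5,0.1,0,0,0,1],[0,0.5,0.1,0,0,0,1]]'
```

```text
time: 25.3
ee_pos: [611.3, -283.5, 145.0]
tool_rot: [-1.991, -2.426, 0.005]
ft_force: [-10.0, 1.1, 12.0]
grip_width: 15.4
finger_force: 50.0
```

```bash
python3 -m handwheel '[[0,0.1,-0.1,0,0,0,1],[0,0.3,-0.1,0,0,0,1],[0,0.4,-0.1,0,0,0,1],[0,0.4,-0.1,0,0,0,1]]'
python3 - <<'E'
from h import *
s=arm.state(); c,sn=np.cos(np.radians(11.35)),np.sin(np.radians(11.35)); d=np.array(s["ee_pos"])-[613.8,-281.2,0]; print("local",c*d[0]+sn*d[1],-sn*d[0]+c*d[1],d[2]-8-135,s["ft_force"],s["ft_torque"])
E
```

```text
time: 25.8
ee_pos: [617.1, -282.5, 145.0]
tool_rot: [-1.992, -2.429, 0.003]
ft_force: [-4.4, -1.3, 5.2]
grip_width: 15.2
finger_force: 50.0
local 2.966560427896733 -1.9291228515792849 1.9996173176411673 [-4.4 -1.3  5.2] [-0.1  1.1 -0. ]
```

Still sliding on friction, so I'll push on to the stop.

```bash
python3 -m handwheel '[[0,0.1,-0.05,0,0,0,1],[0,0.2,-0.05,0,0,0,1],[0,0.2,-0.05,0,0,0,1]]';  python3 -m handwheel '[[0,0.1,0,0,0,0,1],[0,0.2,0,0,0,0,1],[0,0.2,0,0,0,0,1]]'
```

```text
time: 26.18
ee_pos: [618.4, -282.1, 145.0]
tool_rot: [-1.991, -2.428, 0.004]
ft_force: [-5.9, -1.4, 3.5]
grip_width: 15.4
finger_force: 50.0
time: 26.55
ee_pos: [618.4, -282.3, 145.0]
tool_rot: [-1.99, -2.425, 0.008]
ft_force: [-10.0, -0.9, 5.3]
grip_width: 15.6
finger_force: 50.1
```

At the stop: the force rises with no further motion, and the handle is at local x ≈ +4. Releasing and retreating.

```bash
python3 -m handwheel '[[0,-0.15,0,0,0,0,1],[0,-0.15,0,0,0,0,0.7],[0,-0.15,0,0,0,0,0.5],[0,-0.15,0,0,0,0,0.4],[0,-0.15,0,0,0,0,0.4]]';  python3 -m handwheel '[[0,0,0,0,0,0,0.4],[0,0,-3,0,0,0,0.4],[0,0,-7,0,0,0,0.4],[0,0,-12,0,0,0,0.4],[0,0,-17,0,0,0,0.4]]'
python3 -m handwheel '[[0,-5,0,0,0,0,0.4],[0,-11,0,0,0,0,0],[0,-17,0,0,0,0,0],[0,-22,0,0,0,0,0],[0,-22,0,0,0,0,0]]'
python3 - <<'E'
from h import *
a=[]
for n in("side","top"):
    f=arm.grab_frame(n); W=cloud(f); C=f["color"].astype(int)
    c,sn=np.cos(np.radians(11.35)),np.sin(np.radians(11.35)); d=W-[613.8,-281.2,0]; L=np.stack([c*d[...,0]+sn*d[...,1],-sn*d[...,0]+c*d[...,1],d[...,2]],-1)
    red=(C[...,0]>110)&(C[...,1]<80)&(C[...,2]<80)&(np.abs(L[...,0])<60)&(np.abs(L[...,1])<60)&(L[...,2]>150)
    q=L[red&(L[...,2]>178)]; print(n,len(q),"handle",[np.percentile(q,p,axis=0) for p in(3,50,97)] if len(q) else 0)
    lid=L[(np.abs(L[...,0])<75)&(np.abs(L[...,1])<42)&(np.abs(L[...,2]-143)<9)]
    A=np.c_[lid[:,:2],np.ones(len(lid))]; print("lid tilt mm/m",np.linalg.lstsq(A,lid[:,2],rcond=None)[0]*[1000,1000,1])
    if n=="side": I=np.zeros((384,912,3),np.uint8); I[:,:512]=f["color"]
    else: I[:300,512:]=cv2.resize(f["color"][130:280,240:440],(400,300))
cv2.imwrite("pics/end.png",cv2.resize(I,(800,337))[...,::-1])
E
```

```text
time: 27.18
ee_pos: [621.0, -280.7, 145.1]
tool_rot: [1.99, 2.43, 0.001]
ft_force: [0.8, 0.4, -0.1]
grip_width: 52.1
finger_force: 0.0
time: 27.8
ee_pos: [620.3, -280.9, 316.6]
tool_rot: [-1.991, -2.43, -0.0]
ft_force: [-0.4, 0.4, 0.0]
grip_width: 52.9
finger_force: 0.0
time: 28.42
ee_pos: [400.4, -325.9, 315.7]
tool_rot: [-1.998, -2.423, 0.002]
ft_force: [-0.2, -0.4, 0.8]
grip_width: 87.9
finger_force: 0.0
side 111 handle [array([ -3.2, -33.8, 180.2]), array([  1.2,  -6.4, 185.3]), array([  8.3,  25.1, 188.6])]
lid tilt mm/m [  5.1 -22.3 144. ]
top 99 handle [array([ -2.1, -27.9, 180.6]), array([  3.7,   1.4, 186. ]), array([  9.7,  29.7, 190.9])]
lid tilt mm/m [  2.5  14.7 143.7]
```

View pics/end.png

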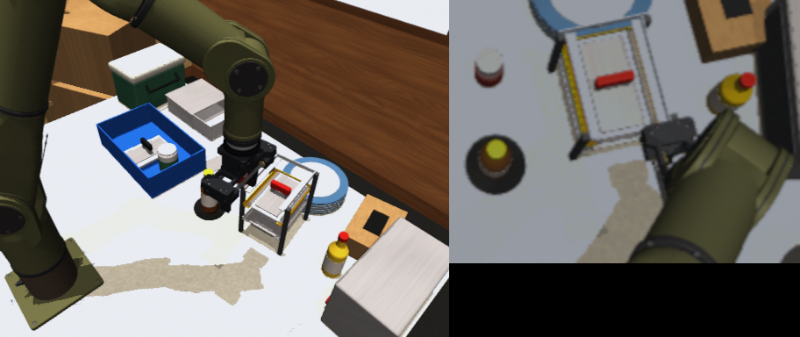

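The last picture shows the tray home and level in the rack, with its red bar at px (615,80) in the right inset. The sauce is upright on the mat at (495,155), and the gripper is clear of everything.

```bash
python3 -c "
from bench import arm
print(arm.job_done())"
```

```text
the job is handed in; nothing more can be done
None
```

The job is handed in: the sauce bottle stands upright in the middle of the mat, and the red-handled tray is pushed to the stop on the yellow middle rails, lying level and released, at about 28 s of the 66 s limit.

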